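Let two rolls into the bread bin with the lid lever

ROBOT

A 6-joint arm with a two-finger parallel gripper is mounted at the origin on the work surface. World frame = base frame: x ahead of the robot, y to its left, z up, the work surface at z = 0. Lengths are in mm, angles in rad, forces in N, time in s.
With the tool pointing down it reaches from about 250 to 725 mm from the base axis. Payload 9.7 kg.
Tool frame: the origin (TCP) lies at the very end of the fingers, on their centre line; the grasp point (between the pads) lies arm.grasp_offset behind it (arm.grasp_offset is the distance from the TCP to the grasp point, in mm); z points along the fingers, y is the line along which they close (so a half turn about z gives the same grasp; the last joint's range is limited). The gripper opens to 85 mm and grips with 20 to 120 N. Pads are 22 mm wide; open, the fingers measure 114 mm over their backs; the gripper's body (76 mm by 85 mm) begins 54 mm behind the grasp point. The pads swing forward as they close: fully open they stand 13 mm farther back than shut.
Start: joints at [1.13, 0.087, 0.176, 1.66, 0, 1.571], TCP at [234.662, 497.424, 231.284] pointing down, gripper open.
Joint ranges: [-3.13, 3.13], [-0.85, 1.81], [-1.15, 1.24], [-2.2, 2.28], [-1.44, 1.52], [-3.14, 3.14]. Speed limits (rad/s): [2.22, 2.22, 2.57, 3.14, 3.14, 3.14].

INTERFACE

Orientations are given as a unit quaternion [w, x, y, z].
In Python, from plant import arm, optics gives the robot as it stands.
- The arm moves only by the tool step_arm, never from a script. Its arguments are lists of equal length, an entry for each row: "offset": the shift along the tool's x, y, z in m, a list of three; "delta_rot": the turn, a rotation vector about the tool's x, y, z in rad, a list of three. A call has 1 to 5 rows; each row shifts and turns the commanded pose from where the row before left it, along the tool's axes as they then stand; what a row does not reach is not made up. A row lasts 1/8 s, in which the tool goes at most 62.5 mm and 10.7 degrees, less where a joint would pass 70% of its speed; a pose out of reach is approached as far as the arm can. A call is refused whole if a number of a shift passes 0.0625 or a number of a turn 0.188, either way. A call with a gripper value outside its range is refused whole. "gripper" is the opening, from 0 (shut) to 1 (fully open), set as the call begins (left out, the last holds). The fingers move at their own pace and stop on an object; "force" is the grip in N (left out, the last holds). Time passes only in rows, so rows that do not move let the fingers close. It gives the time, the measured TCP pose, the force, the opening and the grip force at its end, in the units of the state.
- arm.observe(): the state, without advancing time (a new reading comes with each control period).
- optics.get_image(name): name is "scene" or "top" or "wrist"; returns (picture, depth): 400x640x3 uint8, red, green, blue; 400x640 float32, mm along the optical axis (not along the pixel's ray), 0 where there is no reading.
- optics.calibration(name): a dict with "camera_matrix" (3x3 intrinsics, pixels), "eye" and "rotation" of the camera in the world; the wrist camera has in their place "T_tool_cam" (4x4, takes a point from camera to tool coordinates, whose origin is the TCP and whose axes are the flange's). Camera axes: x right, y down, z forward; pixel columns grow to the right and rows downward; lengths in mm; the calibration is good to about 2 mm. A picture is of the moment at which its call begins: read the wrist's pose just before it. calibration takes no time and is no camera call.
- arm.sign_off(): hands the job in; it is judged then, once.
Trained networks look in the newest picture that a camera, given by its name, has taken for a name from the list of things; names that differ only in an ending like _2 or _b are one class to them, and where a whole thing is asked for, a point or a joint stands for the part that bears it (a point fixed in the world has none). Each returns a list of dicts, best first, with "p" (0 to 1); they miss things now and then, are a little off and sometimes report something else, mostly with a low value. They report only what shows in the picture. A call takes as long as a camera call. They do not tell look-alikes from the thing itself.
- optics.spot_in(camera, target): "extent" ([left, top, right, bottom] in pixels, round what is visible of it).
- optics.silhouettes(camera, target): "mask" (400x640 bool, what is visible of it) and "extent" ([left, top, right, bottom] in pixels, round what is visible of it).
The state is a dict: "time_s": time; "joint_pos": joint angles; "joint_velocities": joint speeds; "tau": joint torques, N m; "tcp_pos": TCP position; "ee_rot": TCP orientation; "wrist_force": force on the tool from outside, world axes, zero at the start; "torque": the same for the moment, N m; "gripper_width": finger opening in mm; "gripper_force": force on a finger pad.
Only numpy, scipy, OpenCV 4.12 (cv2) and the standard library are available. Lean on these libraries where they do the work, as an engineer would, in place of code of your own. Each camera call takes 0.05 s, during which the arm holds its last target. There are 200 camera calls.

TASK

Two crusty rolls wait on the sloping chute of the bread bin, held back by its lid. With a fingertip press the bin's lever right down and hold it there, so that the linked lid stands wide open and both rolls roll into the bin by themselves, then let the lever up slowly, over two seconds or more, so that the lid eases shut without slamming. Touch neither the lid nor the rolls, pick nothing up, and leave the other things on the bench where they are.

Things in the scene. Friction and masses are not known exactly. Their poses are not given: they have to be found in the camera images.
- roll_bin: Fixed grey bin with chute and lever stand (185 mm high, at x -90, y -150) on a wooden board 350 by 530 mm whose top is 10 to 50 mm above the bench. Origin on the board's top under the bin's centre; y runs from the lever (-y) over the bin to the chute (+y). Bin 150 (x) by 200 (y), walls 6 thick, 160 high, +y wall 112 where rolls come in; floor 6 up. Chute 84 wide climbs 12 degrees from y 100, z 115 to y 270.
- lever_pad (a point): Centre of the top face of the lever's dark steel press pad, 44 (bin's x) by 40 mm, 8 thick, at the lever's free -y end, clear of everything fixed. At rest at x -90, y -290, z 210 mm in the bin's frame, tilted 0.27 rad (outer edge higher); fully pressed it is about 75 mm lower, under 10 mm shifted sideways, tilted 0.28 rad the other way. The point moves with the lever.
- lever_pivot (a point): Axis of the lever, 165 mm above the board, at x = -90, y = -150 mm in the bin's frame; the lever turns about the bin's x. The pad's centre is 147 mm from it.
- lever (a joint): Lever angle, rad: 0 at rest (pad up), grows as the pad is pressed down, stop at 0.55. The weight of the lid is the return force: about 2 to 7 N at the pad. Let go, it flies up and the lid slams.
- lid_angle (a joint): Lid angle, rad: 0 shut and level, 0.935 fully open, above 0.75 wide open. It turns about the bin's x at the top of the -y wall, 165 mm above the board, so that the +y edge lifts. Linked to the lever, it turns 1.7 times as far. The rolls pass from about 0.4 rad. Closing faster than 1.6 rad/s is a slam; letting the pad up at under 60 mm/s is safe.
- roll_a: Crusty round bread roll, a ball of 60 mm across, about 60 g, origin at its centre. Starts on the chute against the lid's skirt; rolls down into the bin by itself once the lid is up. In the bin its centre is 36 mm above the board.
- roll_b: The second roll, the same, next up the chute behind roll_a.
- mug: Bystander: white mug, 72 mm wide, 85 mm high, stands on the board, origin under its centre.
- jar: Bystander: closed jar, 56 mm wide, 85 mm high, stands on the board, origin under its centre.
- tin: Bystander: closed tin, 60 mm wide, 100 mm high, stands on the board, origin under its centre.
- scraper: Bystander: spatula lying flat on the board, origin within it.
- loaf: Bystander: end of a loaf, 100 by 160 mm, 100 mm high, on the bench, origin under its centre.
- bread_tin: Bystander: empty loaf tin, 110 by 220 mm, 70 mm high, on the bench, origin under its centre.
Things that resemble listed ones, but are neither listed nor needed, are in the scene too. Leave any blue or pink look-alike of the roll_a alone. What is shaped like the roll_b but turquoise is not meant.

How it is judged:
By the outcome, as a careful person would: the job done as asked, in the order asked, and still so for the second after the job is handed in, with the robot touching nothing.
It also fails if it takes over 38 s, if anything falls off the work surface, if the arm or the gripper's body presses on something with over 40 N, if the wrist force passes 120 N, or if a joint passes its speed limit or range.

## Working session

There is one attempt and no reset: what is moved stays moved. The work goes in short steps, Python scripts to look and compute and a tool call to move; the robot and the scene stay as the last step left them, time stands still between calls to the robot, and variables do not carry over. Pictures are saved under pics/ and viewed, at most 10 in all, crops included, and the job is handed in when it is done.

Besides the shell and the picture viewer there is one more tool, called after "Request:" as name(argument=value, ...) on one line, values as JSON. step_arm: Moves the arm, as the interface text tells. Its arguments: {"type":"object","properties":{"offset":{"type":"array","items":{"type":"array","items":{"type":"number"}}},"delta_rot":{"type":"array","items":{"type":"array","items":{"type":"number"}}},"gripper":{"type":"number"},"force":{"type":"number"}},"required":["offset","delta_rot"]}

```bash
mkdir -p pics; cat > h.py <<'E'
import numpy as np,cv2
from plant import arm,optics
def pts(cam,depth):
    c=optics.calibration(cam);K=np.array(c["camera_matrix"]);R=np.array(c["rotation"]);e=np.array(c["eye"])
    v,u=np.mgrid[0:400,0:640]
    p=np.stack([(u-K[0,2])/K[0,0]*depth,(v-K[1,2])/K[1,1]*depth,depth],-1)
    return p@R.T+e
E
python3 - <<'E'
from h import *
for c in("scene","top"):
    im,d=optics.get_image(c);cv2.imwrite(f"pics/{c}1.png",im[:,:,::-1]);np.save(c+".npy",d)
    k=optics.calibration(c);print(c,k)
    for n in("lever_pad","lever_pivot","roll_a","roll_bin"):
        print(n,[(round(r["p"],2),np.round(r["extent"])) for r in optics.spot_in(c,n)])
print(arm.observe())
E
```

```text
scene {'camera_matrix': array([[436.42450726,   0.        , 316.95091059],
       [  0.        , 436.42450726, 201.82203071],
       [  0.        ,   0.        ,   1.        ]]), 'eye': array([1060.84037937, -907.09809228,  902.34695236]), 'rotation': array([-0.45528058,  0.85529058,  0.21953627, -0.11402389])}
lever_pad [(0.89, array([288., 201., 317., 225.]))]
lever_pivot [(0.59, array([221., 146., 391., 334.]))]
roll_a [(0.72, array([370., 150., 388., 166.])), (0.55, array([404., 215., 420., 230.]))]
roll_bin [(0.71, array([226., 143., 395., 334.]))]
top {'camera_matrix': array([[517.97143137,   0.        , 322.89215357],
       [  0.        , 517.97143137, 199.57975868],
       [  0.        ,   0.        ,   1.        ]]), 'eye': array([ 407.93626518,   16.91119545, 1809.82964983]), 'rotation': array([-0.03596832,  0.71195278, -0.70042312,  0.03517075])}
lever_pad [(0.73, array([305., 191., 381., 207.])), (0.56, array([241., 151., 311., 212.])), (0.55, array([253., 233., 337., 250.])), (0.45, array([224., 176., 247., 196.])), (0.29, array([445., 205., 502., 238.]))]
lever_pivot [
[... 312 characters left out ...]
s': 0.5, 'joint_pos': array([1.13002794e+00, 8.69503966e-02, 1.75859150e-01, 1.65979862e+00,
       4.27566668e-07, 1.57082981e+00]), 'joint_velocities': array([-0.0002786 , -0.00026259,  0.00080297, -0.00066864, -0.00043055,
        0.00062216]), 'tau': array([ 7.96798504e-04, -5.19642520e+01,  4.64548731e+01,  1.64249395e-03,
        1.78098577e-05,  3.75227700e-06]), 'tcp_pos': array([234.64341242, 497.42170671, 231.23547535]), 'ee_rot': array([-1.04323431e-05,  2.18620876e-01,  9.75809874e-01, -4.55938434e-05]), 'wrist_force': array([-0.79639185,  0.08024188, -0.50911458]), 'torque': array([ 0.01479788, -0.00913988,  0.03259719]), 'gripper_force': 0.0, 'gripper_width': 84.94366672675655}
```

View pics/scene1.png

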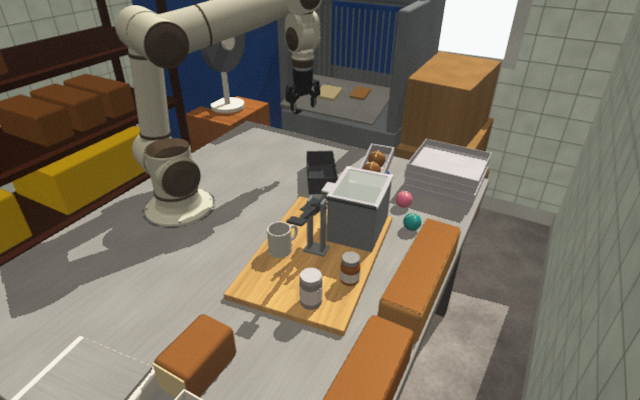

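View pics/top1.png

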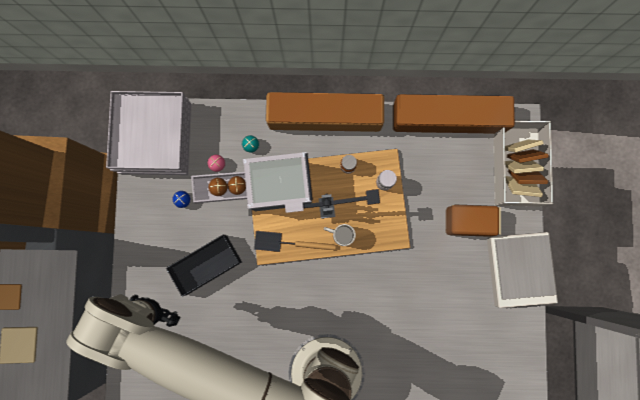

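The scene view shows the bin at about (360,210) and the lever pad at about (300,214). In the top view, the dark press pad is at (373,197), its stand at (326,205), the bin at (278,180), and the brown rolls on the chute at (218,186) and (236,185). These could be taken for the pad: the stand head (326,205), the scraper blade (268,241) and the black loaf tin (205,265). By the description, the pad is (373,197), at the lever's free end away from the chute. Next I'll measure it and check a crop.

```bash
python3 - <<'E'
s=open('h.py').read().replace('R=np.array(c["rotation"])','R=Rot.from_quat(np.roll(c["rotation"],-1)).as_matrix()').replace("import numpy","from scipy.spatial.transform import Rotation as Rot\nimport numpy",1)
open('h.py','w').write(s)
E
python3 - <<'E'
from h import *
d=np.load("top.npy");P=pts("top",d)
print("bench",P[300,460],"board",P[240,390],P[215,350],"reading bin rim")
for n,(u,v) in dict(pad=(373,197),lev=(350,200),stand=(326,205),tin=(388,178),jar=(349,162),mug=(344,235)).items(): print(n,P[v,u].round())
sub=P[186:210,360:388]; m=(sub[...,2]>190)
q=sub[m];print(m.sum(),q.min(0),q.max(0),q.mean(0))
for r in range(0,24,1): print(''.join(f"{int(z):4d}" for z in sub[r,::1,2]))
im,_=optics.get_image("top")
cv2.imwrite("pics/crop.png",cv2.resize(im[140:270,180:420,::-1],None,fx=3.3,fy=3.3,interpolation=cv2.INTER_CUBIC))
ds=np.load("scene.npy");S=pts("scene",ds);print("scene pad",S[212,298],S[215,294],S[210,303])
# board rectangle via edge corners
b=(P[...,2]>8)&(P[...,2]<60)
hsv=cv2.cvtColor(im,cv2.COLOR_RGB2HSV)
w=b&(hsv[...,1]>90)&(hsv[...,0]<28)&(np.arange(640)[None]<412)&(np.arange(640)[None]>245)
print("board z",np.median(P[w][:,2]),w.sum());print(cv2.minAreaRect(P[w][:,:2].astype(np.float32)))
E
```

```text
bench [ 250.57828188 -458.10003961   -2.73758811] board [ 452.28153751 -212.09802506   27.64288589] [536.05552819 -73.97009058  26.75155045] reading bin rim
pad [ 578. -134.  229.]
lev [570. -64. 204.]
stand [555.  10. 185.]
tin [ 654. -193.  119.]
jar [707. -65. 105.]
mug [ 408.   17. 1810.]
215 [ 407.93626518 -152.36338178  208.1729852 ] [ 602.78988522   16.91119545 1809.82964983] [ 577.49515688 -126.18354471  243.61922022]
  20  15  14  25  19  18  20  18  24  27  19  18  17  26  22  19  21  35  55  65  86  90 102 110 112 103 117 105
  21  18  20  13  27  24  18  24  32  17  13  16  22  16  15  22  25  22  32  51  69  77  86  99 101 107 102 102
  17  12  18  24  28  21  19  25  14  14  20  28  21  20  21  23  23  26  17  24  57  65  71  79  82  90  85  93
  21  11  21  23  18  20  23  22  27  22  11  25  17  22 233 229 235 233  27  23  23  39  49  43  65  65  64  48
  28  18  20  14  16  19  26 232 225 232 232 221 220 234 232 230 238 230  17  23  13  20  17  21  19  29  21  22
  20  15  27  13  20 224 229 226 230 228 227 232 232 234 227 237 234 239 226  21  19  22  25  29  20  15 
[... 1604 characters left out ...]
17  16  24  17  22  24  18  25  16  10  20  28  25  19  15  27  19  16  21  20  13  20  19  24  15
  22  21  18  26  20  22  21  24  13  23  16  20  19  18  20  20  20  18  22  22  19  18  11  20  15  20  12  27
  16  17  18  19  19  21  24  13  21  25  13  17  19  18  11   8  24  24  241809  31  15  18  28  23  19  15  10
  18  19  19  13  14  21  23  24  19  18  18  22  19  15  23  29  12  24  23  21  20  18  19  15  17  20  18  17
scene pad [411.04788387 153.51856158  20.70340986] [406.14625161 134.54518806  18.04144327] [420.97829371 171.16536183  21.77740767]
board z 20.779643140494727 10475
((645.648681640625, -14.2618408203125), (499.7271423339844, 586.52392578125), 7.359469890594482)
```

View pics/crop.png

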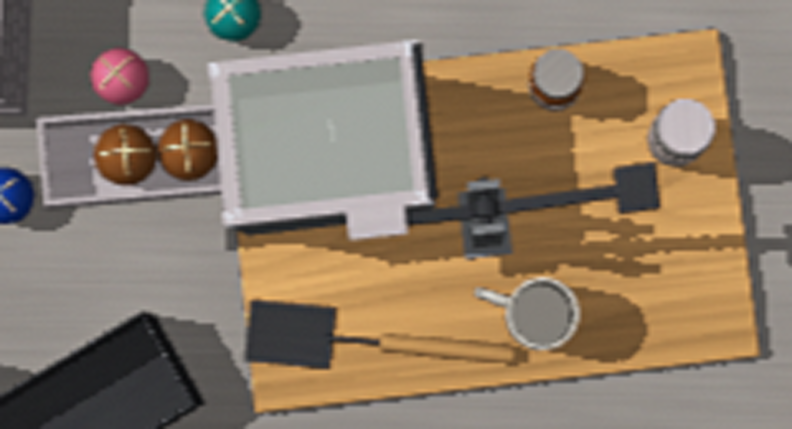

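The crop confirms the pad as the dark plate at about (372,197) in the top image: its z is about 230, against a board at 20 plus 210. The rolls are the brown ones, and the blue, pink and turquoise balls are decoys. Next I plan the rows to a point above the pad.

```bash
cat >> h.py <<'E'
def plan(target,n,yaw=0,start=None,R=None):
    "rows to target (mm) with tool turn yaw about tool z, spread over n rows"
    o=arm.observe();p=np.array(o["tcp_pos"]) if start is None else start
    if R is None: R=Rot.from_quat(np.roll(o["ee_rot"],-1))
    d=(np.array(target)-p)/n/1000
    for i in range(n):
        print((R.inv().apply(d)).round(3).tolist(),[0,0,round(yaw/n,3)]); R=R*Rot.from_rotvec([0,0,yaw/n])
    return np.array(target),R
E
python3 - <<'E'
from h import *
d=np.load("top.npy");P=pts("top",d)[186:210,366:382].reshape(-1,3);q=P[(P[:,2]>215)&(P[:,2]<250)]
print("pad",q.mean(0),len(q),np.percentile(q,[2,98],axis=0).round(), cv2.minAreaRect(q[:,:2].astype(np.float32)))
c=optics.calibration("scene");R=Rot.from_quat(np.roll(c["rotation"],-1));x=R.inv().apply(q.mean(0)-c["eye"]);print("proj in scene",(np.array(c["camera_matrix"])@x)/x[2],R.as_matrix()[:,2], x[2], np.load("scene.npy")[205:225:4,290:312:4])
a,b=plan([235,497,355],2,0.2); plan([570,-125,355],16,0.8,a,b)
E
```

```text
pad [ 579.46309875 -131.14391078  230.65888779] 186 [[ 559. -150.  222.]
 [ 601. -112.  239.]] ((579.677978515625, -131.28192138671875), (43.54444122314453, 40.07948303222656), 7.817237854003906)
proj in scene [296.213493  219.7452001   1.       ] [-0.39494832  0.72872962 -0.55943629] 1131.3466244625652 [[1595.0217 1559.0592 1562.9137 1559.5795 1259.5154 1273.5879]
 [1530.6257 1540.3727 1531.8364 1530.4362 1264.6876 1226.4845]
 [1518.5507 1513.4487 1516.493  1493.2845 1187.6556 1210.4045]
 [1138.4325 1147.5294 1143.6676 1164.4336 1184.123  1290.6152]
 [1120.8689 1115.1713 1120.6003 1121.008  1144.0541 1303.6646]]
[-0.0, -0.0, -0.062] [0, 0, 0.1]
[-0.0, -0.0, -0.062] [0, 0, 0.1]
[-0.04, -0.019, 0.0] [0, 0, 0.05]
[-0.041, -0.017, 0.0] [0, 0, 0.05]
[-0.042, -0.015, 0.0] [0, 0, 0.05]
[-0.042, -0.012, 0.0] [0, 0, 0.05]
[-0.043, -0.01, 0.0] [0, 0, 0.05]
[-0.043, -0.008, 0.0] [0, 0, 0.05]
[-0.044, -0.006, 0.0] [0, 0, 0.05]
[-0.044, -0.004, 0.0] [0, 0, 0.05]
[-0.044, -0.002, 0.0] [0, 0, 0.05]
[-0.044, 0.001, 0.0] [0, 0, 0.05]
[-0.044, 0.003, 0.0] [0, 0, 0.05]
[-0.044, 0.005, 0.0] [0, 0, 0.05]
[-0.044, 0.007, 0.0] [0, 0, 0.05]
[-0.043, 0.009, 0.0] [0, 0, 0.05]
[-0.043, 0.012, 0.0] [0, 0, 0.05]
[-0.042, 0.014, 0.0] [0, 0, 0.05]
```

The pad's size (43.5 × 40), yaw (7.8°) and height all fit, and both cameras agree. Moving.

Request:
step_arm(offset=[[0, 0, -0.062], [0, 0, -0.062], [-0.04, -0.019, 0], [-0.041, -0.017, 0], [-0.042, -0.015, 0]], delta_rot=[[0, 0, 0.1], [0, 0, 0.1], [0, 0, 0.05], [0, 0, 0.05], [0, 0, 0.05]], gripper=0)

```text
time_s: 1.18
tcp_pos: [297.5, 378.6, 355.4]
ee_rot: [0.0, 0.386, 0.923, 0.0]
wrist_force: [0.6, 0.3, 0.6]
gripper_width: 0.1
gripper_force: 0.0
```

Request:
step_arm(offset=[[-0.042, -0.012, 0], [-0.043, -0.01, 0], [-0.043, -0.008, 0], [-0.044, -0.006, 0], [-0.044, -0.004, 0]], delta_rot=[[0, 0, 0.05], [0, 0, 0.05], [0, 0, 0.05], [0, 0, 0.05], [0, 0, 0.05]])

```text
time_s: 1.8
tcp_pos: [402.4, 184.7, 355.5]
ee_rot: [0.0, 0.498, 0.867, 0.0]
wrist_force: [0.8, -0.8, 0.2]
gripper_width: -0.2
gripper_force: 0.0
```

Request:
step_arm(offset=[[-0.044, -0.002, 0], [-0.044, 0.001, 0], [-0.044, 0.003, 0], [-0.044, 0.005, 0]], delta_rot=[[0, 0, 0.05], [0, 0, 0.05], [0, 0, 0.05], [0, 0, 0.05]])

```text
time_s: 2.3
tcp_pos: [486.1, 29.4, 355.4]
ee_rot: [0.0, 0.582, 0.813, 0.0]
wrist_force: [0.1, -0.3, -0.0]
gripper_width: -0.1
gripper_force: 0.0
```

```bash
python3 - <<'E'
from h import *
print(arm.observe()["tcp_pos"]); plan([580,-134,300],5,0.2)
E
```

```text
[486.14604212  29.36559728 355.43853672]
[-0.037, 0.007, 0.011] [0, 0, 0.04]
[-0.037, 0.009, 0.011] [0, 0, 0.04]
[-0.036, 0.01, 0.011] [0, 0, 0.04]
[-0.036, 0.012, 0.011] [0, 0, 0.04]
[-0.035, 0.013, 0.011] [0, 0, 0.04]
```

Request:
step_arm(offset=[[-0.037, 0.007, 0.011], [-0.037, 0.009, 0.011], [-0.036, 0.01, 0.011], [-0.036, 0.012, 0.011], [-0.035, 0.013, 0.011]], delta_rot=[[0, 0, 0.04], [0, 0, 0.04], [0, 0, 0.04], [0, 0, 0.04], [0, 0, 0.04]])

```text
time_s: 2.92
tcp_pos: [580.6, -133.4, 299.9]
ee_rot: [0.0, 0.66, 0.751, 0.0]
wrist_force: [0.4, -0.1, 0.8]
gripper_width: -0.2
gripper_force: 0.0
```

Request:
step_arm(offset=[[0, 0, 0.012], [0, 0, 0.012], [0, 0, 0.012], [0, 0, 0.012], [0, 0, 0]], delta_rot=[[0, 0, 0], [0, 0, 0], [0, 0, 0], [0, 0, 0], [0, 0, 0]])

```text
time_s: 3.55
tcp_pos: [579.6, -131.7, 251.5]
ee_rot: [-0.0, 0.659, 0.752, -0.0]
wrist_force: [-0.6, 0.5, 1.0]
gripper_width: 0.1
gripper_force: 0.0
```

```bash
python3 - <<'E'
from h import *
o=arm.observe();print(o["tcp_pos"],o["wrist_force"])
w,_=optics.get_image("wrist");s,_=optics.get_image("scene")
a=cv2.resize(s[120:290,200:420],(518,400));cv2.imwrite("pics/above.png",cv2.resize(np.hstack([w[:,:,::-1],a[:,:,::-1]]),(800,276)))
E
```

```text
[ 579.55068369 -131.72137235  251.47985626] [-0.64851923  0.46794982  1.03798238]
```

View pics/above.png

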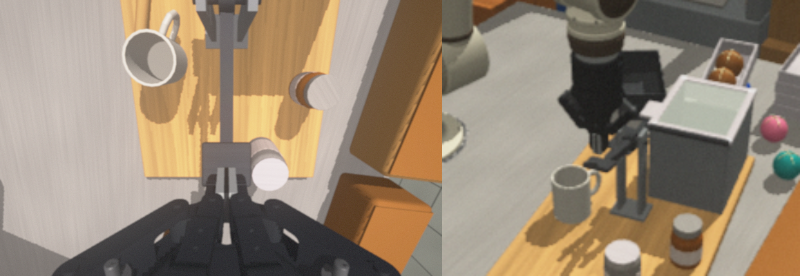

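The wrist view shows the closed fingertips at about (222,185), centred over the pad at (225,160). The scene view shows them just above it, clear of the tin and mug. Pressing now.

Request:
step_arm(offset=[[0, 0, 0.01], [0, 0, 0.008], [0, 0, 0.008], [0, 0, 0.008], [0, 0, 0.008]], delta_rot=[[0, 0, 0], [0, 0, 0], [0, 0, 0], [0, 0, 0], [0, 0, 0]])

```text
time_s: 4.28
tcp_pos: [580.2, -132.6, 210.2]
ee_rot: [0.001, 0.66, 0.751, 0.0]
wrist_force: [0.8, -2.0, 4.6]
gripper_width: 0.1
gripper_force: 1.9
```

Request:
step_arm(offset=[[0, 0, 0.008], [0, 0, 0.008], [0, 0, 0.008], [0, 0, 0.008], [0, 0, 0.008]], delta_rot=[[0, 0, 0], [0, 0, 0], [0, 0, 0], [0, 0, 0], [0, 0, 0]])

```text
time_s: 4.9
tcp_pos: [579.9, -131.7, 169.6]
ee_rot: [-0.001, 0.66, 0.752, 0.0]
wrist_force: [-0.9, 1.7, 3.7]
gripper_width: 0.3
gripper_force: 1.6
```

Request:
step_arm(offset=[[0, 0, 0.004], [0, 0, 0.003], [0, 0, 0.002], [0, 0, 0]], delta_rot=[[0, 0, 0], [0, 0, 0], [0, 0, 0], [0, 0, 0]])

```text
time_s: 5.4
tcp_pos: [580.0, -132.2, 161.2]
ee_rot: [-0.0, 0.66, 0.752, -0.0]
wrist_force: [0.6, 0.5, 2.7]
gripper_width: 0.2
gripper_force: 1.1
```

Request:
step_arm(offset=[[0, 0, 0.002], [0, 0, 0]], delta_rot=[[0, 0, 0], [0, 0, 0]])

```text
time_s: 5.65
tcp_pos: [580.1, -132.3, 159.2]
ee_rot: [0.0, 0.66, 0.752, 0.0]
wrist_force: [-0.9, 0.4, 2.8]
gripper_width: 0.4
gripper_force: 1.1
```

Not at the stop yet, so I'll creep down further.

Request:
step_arm(offset=[[0, 0, 0.002], [0, 0, 0]], delta_rot=[[0, 0, 0], [0, 0, 0]])

```text
time_s: 5.9
tcp_pos: [580.1, -132.3, 157.1]
ee_rot: [-0.0, 0.66, 0.752, -0.0]
wrist_force: [1.0, 0.9, 2.6]
gripper_width: -0.1
gripper_force: 1.0
```

Request:
step_arm(offset=[[0, 0, 0.0015], [0, 0, 0]], delta_rot=[[0, 0, 0], [0, 0, 0]])

```text
time_s: 6.15
tcp_pos: [580.1, -132.3, 155.6]
ee_rot: [-0.0, 0.66, 0.752, -0.0]
wrist_force: [0.5, 0.4, 2.8]
gripper_width: -0.1
gripper_force: 1.0
```

```bash
python3 - <<'E'
from h import *
o=arm.observe();print(o["tcp_pos"],o["wrist_force"])
w,_=optics.get_image("top");s,_=optics.get_image("scene")
cv2.imwrite("pics/press.png",np.hstack([cv2.resize(x[:,:,::-1],(400,300),interpolation=cv2.INTER_CUBIC) for x in (w[130:280,170:370],s[100:265,200:420])]))
E
```

```text
[ 580.05374644 -132.25340747  155.61847042] [0.51529789 0.43774769 2.77710677]
```

View pics/press.png

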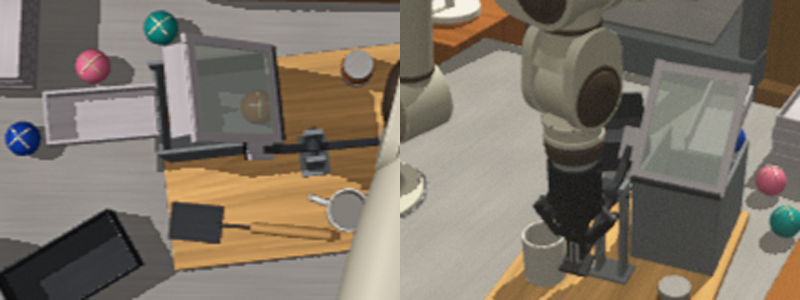

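The lid stands wide open and the chute (100,115) is empty, with one roll visible in the bin at (255,105). I'll creep down to the stop and hold there.

Request:
step_arm(offset=[[0, 0, 0.0015], [0, 0, 0]], delta_rot=[[0, 0, 0], [0, 0, 0]])

```text
time_s: 6.5
tcp_pos: [580.0, -132.2, 154.1]
ee_rot: [-0.0, 0.66, 0.752, -0.0]
wrist_force: [0.2, 1.4, 2.1]
gripper_width: 0.2
gripper_force: 1.0
```

Request:
step_arm(offset=[[0, 0, 0.0015], [0, 0, 0]], delta_rot=[[0, 0, 0], [0, 0, 0]])

```text
time_s: 6.75
tcp_pos: [580.1, -132.2, 153.3]
ee_rot: [0.0, 0.66, 0.752, 0.0]
wrist_force: [-0.8, 1.7, 5.6]
gripper_width: -0.1
gripper_force: 2.5
```

The force is rising and the position lags, so it's at the stop. One small step more, then hold for 1.25 s and check the rolls.

Request:
step_arm(offset=[[0, 0, 0.001], [0, 0, 0], [0, 0, 0], [0, 0, 0], [0, 0, 0]], delta_rot=[[0, 0, 0], [0, 0, 0], [0, 0, 0], [0, 0, 0], [0, 0, 0]])

```text
time_s: 7.38
tcp_pos: [580.2, -132.2, 153.1]
ee_rot: [0.001, 0.66, 0.752, 0.0]
wrist_force: [-2.5, 1.9, 10.5]
gripper_width: 0.4
gripper_force: 4.9
```

Request:
step_arm(offset=[[0, 0, 0], [0, 0, 0], [0, 0, 0], [0, 0, 0], [0, 0, 0]], delta_rot=[[0, 0, 0], [0, 0, 0], [0, 0, 0], [0, 0, 0], [0, 0, 0]])

```text
time_s: 8.0
tcp_pos: [580.2, -132.2, 153.1]
ee_rot: [0.001, 0.66, 0.752, 0.0]
wrist_force: [-2.0, 1.1, 10.9]
gripper_width: -0.2
gripper_force: 4.9
```

```bash
python3 - <<'E'
from h import *
w,_=optics.get_image("top");s,_=optics.get_image("wrist")
cv2.imwrite("pics/hold.png",np.hstack([cv2.resize(x[:,:,::-1],(400,300),interpolation=cv2.INTER_CUBIC) for x in (w[140:215,220:320],s)]))
E
```

```text
(no output)
```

View pics/hold.png

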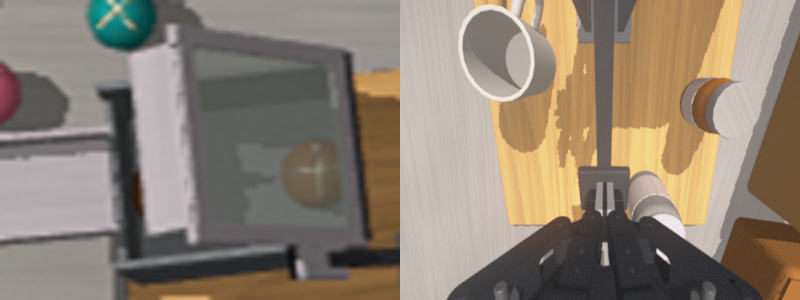

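The pad is fully pressed. One roll shows through the lid at (312,172), and a second brown edge shows at (137,195), just inside the +y wall. I'll check that one's depth and hold a little longer.

```bash
python3 - <<'E'
from h import *
w,d=optics.get_image("top");P=pts("top",d)
h=cv2.cvtColor(w,cv2.COLOR_RGB2HSV)
for y,x in np.argwhere((h[180:200,248:262,1]>110)&(h[180:200,248:262,0]<25)): print(x+248,y+180,P[y+180,x+248].round(),w[y+180,x+248])
print("wall",P[175,250].round(),P[189,250].round(),"floor",P[196,256].round())
E
```

```text
254 184 [632. 254.  75.] [58 41 32]
253 185 [629. 257.  76.] [43 28 18]
254 185 [630. 255.  67.] [58 36 22]
253 186 [627. 259.  59.] [45 29 18]
254 186 [626. 254.  71.] [61 37 23]
253 187 [622. 257.  76.] [45 28 15]
254 187 [621. 252.  84.] [57 32 15]
253 188 [618. 257.  76.] [47 29 15]
254 188 [617. 252.  87.] [58 32 15]
253 189 [616. 258.  65.] [45 29 20]
254 189 [616. 254.  72.] [58 33 16]
253 190 [612. 257.  69.] [44 31 23]
254 190 [612. 254.  70.] [55 31 15]
254 191 [609. 254.  68.] [48 29 15]
254 192 [606. 254.  65.] [46 31 23]
wall [663. 268.  75.] [610. 261. 117.] floor [566. 214. 319.]
```

Request:
step_arm(offset=[[0, 0, 0], [0, 0, 0], [0, 0, 0], [0, 0, 0], [0, 0, 0]], delta_rot=[[0, 0, 0], [0, 0, 0], [0, 0, 0], [0, 0, 0], [0, 0, 0]])

```text
time_s: 8.78
tcp_pos: [580.2, -132.2, 153.1]
ee_rot: [0.001, 0.66, 0.752, 0.0]
wrist_force: [-2.4, 1.8, 10.5]
gripper_width: -0.4
gripper_force: 4.9
```

The second roll's surface reads z 65–87, so it's on the bin floor (its top should be about 86). Both rolls are in. Now easing up at about 28 mm/s.

Request:
step_arm(offset=[[0, 0, -0.003], [0, 0, -0.0035], [0, 0, -0.0035], [0, 0, -0.0035], [0, 0, -0.0035]], delta_rot=[[0, 0, 0], [0, 0, 0], [0, 0, 0], [0, 0, 0], [0, 0, 0]])

```text
time_s: 9.4
tcp_pos: [580.1, -132.4, 169.0]
ee_rot: [0.0, 0.66, 0.752, -0.0]
wrist_force: [0.4, -1.0, 2.8]
gripper_width: -0.1
gripper_force: 1.2
```

Request:
step_arm(offset=[[0, 0, -0.0035], [0, 0, -0.0035], [0, 0, -0.0035], [0, 0, -0.0035], [0, 0, -0.0035]], delta_rot=[[0, 0, 0], [0, 0, 0], [0, 0, 0], [0, 0, 0], [0, 0, 0]])

```text
time_s: 10.02
tcp_pos: [580.1, -132.3, 186.6]
ee_rot: [0.0, 0.66, 0.752, 0.0]
wrist_force: [0.2, -2.3, 2.7]
gripper_width: -0.4
gripper_force: 1.5
```

Request:
step_arm(offset=[[0, 0, -0.0035], [0, 0, -0.0035], [0, 0, -0.0035], [0, 0, -0.0035], [0, 0, -0.0035]], delta_rot=[[0, 0, 0], [0, 0, 0], [0, 0, 0], [0, 0, 0], [0, 0, 0]])

```text
time_s: 10.65
tcp_pos: [580.0, -131.8, 203.9]
ee_rot: [-0.0, 0.66, 0.752, 0.0]
wrist_force: [0.3, 2.0, 3.0]
gripper_width: 0.1
gripper_force: 1.4
```

Request:
step_arm(offset=[[0, 0, -0.0035], [0, 0, -0.0035], [0, 0, -0.0035], [0, 0, -0.0035], [0, 0, -0.0035]], delta_rot=[[0, 0, 0], [0, 0, 0], [0, 0, 0], [0, 0, 0], [0, 0, 0]])

```text
time_s: 11.28
tcp_pos: [580.0, -132.2, 221.5]
ee_rot: [-0.0, 0.66, 0.752, 0.0]
wrist_force: [-0.9, 3.0, 2.0]
gripper_width: 0.1
gripper_force: 1.4
```

Request:
step_arm(offset=[[0, 0, -0.0025], [0, 0, -0.0025], [0, 0, -0.0025], [0, 0, -0.0025], [0, 0, -0.0025]], delta_rot=[[0, 0, 0], [0, 0, 0], [0, 0, 0], [0, 0, 0], [0, 0, 0]])

```text
time_s: 11.9
tcp_pos: [580.0, -132.3, 233.9]
ee_rot: [0.0, 0.66, 0.752, -0.0]
wrist_force: [-0.4, -0.0, 0.8]
gripper_width: 0.3
gripper_force: 0.0
```

Contact is off. Backing clear and checking.

Request:
step_arm(offset=[[0, 0, -0.003], [0, 0, -0.01], [0, 0, -0.03], [0, 0, -0.04], [0, 0, 0]], delta_rot=[[0, 0, 0], [0, 0, 0], [0, 0, 0], [0, 0, 0], [0, 0, 0]])

```text
time_s: 12.52
tcp_pos: [580.6, -132.6, 320.5]
ee_rot: [0.002, 0.66, 0.751, 0.001]
wrist_force: [-0.1, -0.6, -0.1]
gripper_width: 0.0
gripper_force: 0.0
```

```bash
python3 - <<'E'
from h import *
w,_=optics.get_image("top");s,_=optics.get_image("scene")
cv2.imwrite("pics/end.png",np.hstack([cv2.resize(x[:,:,::-1],(400,300),interpolation=cv2.INTER_CUBIC) for x in (w[130:280,170:370],s[100:265,200:420])]))
E
```

```text
(no output)
```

View pics/end.png

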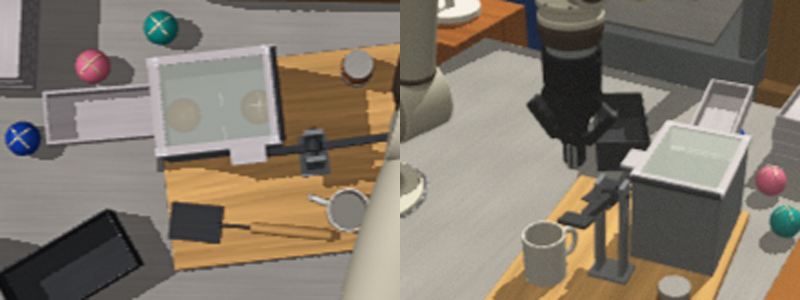

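The lid is shut and both rolls show through it in the bin at (183,115) and (257,107). The chute is empty, the gripper is clear, and the mug, jar, scraper, bread tin and decoy balls in view haven't moved.

```bash
python3 -c "
from plant import arm
print(arm.sign_off())"
```

```text
the job is handed in; nothing more can be done
None
```

I pressed the lever to its stop and held it until both rolls were in the bin, then let it up over about 3 s so the lid eased shut; the job was handed in at about 12.6 s, with the arm clear.

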